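Seat a rotor's tapered bore on the press nose

TASK

Slide the rotor with the wide tapered bore along the bench, without lifting it, until its bore is centred under the raised nose of the press; then push the ram down by its black cap until the nose is fully home in the bore, its shoulder flush on the rotor. Leave the press down and the rotor flat, and leave the other rotor where it stands.

Things in the scene. Friction and masses are not known exactly. Their poses are not given: they have to be found in the camera images.
- press: Fixed teal bench press. Origin on the bench (z = 0) exactly under the vertical ram axis, centre of a flush steel disc 140 mm across. Along its own +x axis stands the column (front face 110 mm from the ram axis, 40 mm wide; foot plate from 100 mm, 110 mm wide, 14 high). Its 40 mm wide head reaches from the column to 20 mm past the ram axis, 106 to 141 mm above the bench. Open on the other sides.
- ram (a joint): Travel of the ram downwards in m, 0 = fully raised, 0.048 = end stop. It is stiff (about 5 to 6 N more than its own weight moves it) and stays where it is left. With the rotor under it, the shoulder lies flush on the rotor's top face at 0.042. Starts between 0 and 0.006.
- nose_tip (a point): Centre of the flat lower end of the ram's steel cone nose, on the ram axis, 57 mm above the bench at ram = 0. The nose is 29 mm across here and 51 mm across 30 mm higher, where a flat shoulder disc (66 mm across, 8 thick) begins. It is ground and greased: it centres a rotor that is a few mm off by sliding it, but stops on the top face if more than about 11 mm off.
- ram_cap (a point): Centre of the flat top of the ram's round black cap (48 mm across, 20 mm thick, on a rod 20 mm across), 217 mm above the bench at ram = 0; goes down with the ram. Press straight down here.
- rotor: The rotor to use: a loose metal motor rotor 130 mm across, 45 mm high, dark magnet segments round its rim, 0.5 to 0.9 kg, flat on the bench, left or right of the press. Wide conical through bore: 54 mm across at the top face, 21 mm at the bottom (the nose's taper, 1.5 mm radial play at home). Origin: centre of its underside; z up.
- rotor_mouth (a point): Centre of the rotor's bore at its top face, 45 mm above its underside.
- other_rotor: The rotor to leave alone: the same outside (130 mm across, 45 mm high), with a narrow straight bore 24 mm across. Origin in the centre of its underside. It stands on the other side of the press.
There are look-alikes about, which are no part of the job. Leave any blue or green look-alike of the rotor alone.

How it is judged:
By the outcome, as a careful person would: the job done as asked, in the order asked, and still so for the second after the job is handed in, with the robot touching nothing.
It also fails if it takes over 64 s, if anything falls off the work surface, if the arm or the gripper's body presses on something with over 40 N, if the wrist force passes 120 N, or if a joint passes its speed limit or range.

ROBOT

A 6-joint arm with a two-finger parallel gripper is mounted at the origin on the work surface. World frame = base frame: x ahead of the robot, y to its left, z up, the work surface at z = 0. Lengths are in mm, angles in degrees, forces in N, time in s.
With the tool pointing down it reaches from about 350 to 850 mm from the base axis. Payload 8.1 kg.
Tool frame: the origin (TCP) lies midway between the tips of the shut fingers; the grasp point (between the pads) lies 19 mm behind it; z points along the fingers, y is the line along which they close (so a half turn about z gives the same grasp; the last joint's range is limited). The gripper opens to 85 mm and grips with 20 to 120 N. Pads are 22 mm wide; open, the fingers measure 114 mm over their backs; the gripper's body (76 mm by 85 mm) begins 54 mm behind the grasp point. The pads swing forward as they close: fully open they stand 13 mm farther back than shut.
Start: joints at [-69.064, 7.471, 85.268, -0, 87.261, -4.893], TCP at [261.431, -540.055, 231.292] pointing down, gripper open.
Joint ranges: [-169.43, 169.43], [-51.17, 129.36], [1.28, 143.12], [-76.62, 256.62], [0, 156.53], [-152.29, 152.29]. Speed limits (degrees/s): [136.94, 136.94, 159.86, 180, 180, 180].

INTERFACE

Orientations are given as [roll, pitch, yaw] about the fixed x, y, z axes, in that order (R = Rz(yaw) Ry(pitch) Rx(roll)).
In Python, from bench import r gives the robot as it stands.
- The arm moves only by the tool apply_moves, never from a script. Its argument "steps" is a list of rows, each a list of 7 numbers: the opening, from -1 (shut) to 1 (fully open), then the shift along the tool's x, y, z in mm, then the turn, a rotation vector about the tool's x, y, z in units of 5 degrees (1.0 is 5 degrees). A call has exactly 8 rows; each row shifts and turns the commanded pose from where the row before left it, along the tool's axes as they then stand; what a row does not reach is not made up. A row lasts 1/10 s, in which the tool goes at most 50 mm and 8.59 degrees, less where a joint would pass 70% of its speed; a pose out of reach is approached as far as the arm can. A call is refused whole if a number of a shift passes 50 or a number of a turn 1, either way. A call with a gripper value outside its range is refused whole. The fingers move at their own pace and stop on an object; "squeeze" is the grip in N (left out, the last holds). Time passes only in rows, so rows that do not move let the fingers close, or fill a call up. It gives the time, the measured TCP pose, the force, the opening and the grip force at its end, in the units of the state.
- r.sense(): the state, without advancing time (a new reading comes with each control period).
- r.snapshot(name): name is "side" or "top"; returns a dict with "color" (400x640x3 uint8, blue, green, red), "depth" (400x640 float32, mm along the optical axis (not along the pixel's ray), 0 where there is no reading), "mtx" (3x3 intrinsics, pixels), "T" (4x4, takes a point from camera to world coordinates). Camera axes: x right, y down, z forward; pixel columns grow to the right and rows downward; lengths in mm; the calibration is good to about 2 mm. A picture is of the moment at which its call begins.
- r.hand_in(): hands the job in; it is judged then, once.
The state is a dict: "time": time; "joint_pos": joint angles; "qd": joint speeds; "joint_efforts": joint torques, N m; "tool_pos": TCP position; "tcp_rot": TCP orientation; "ft_force": force on the tool from outside, world axes, zero at the start; "wrist_torque": the same for the moment, N m; "finger_gap": finger opening in mm; "grip_force": force on a finger pad.
Only numpy, scipy, OpenCV 4.12 (cv2) and the standard library are available. Lean on these libraries where they do the work, as an engineer would, in place of code of your own. Each camera call takes 0.05 s, during which the arm holds its last target. There are 200 camera calls.

## Working session

There is one attempt and no reset: what is moved stays moved. The work goes in short steps, Python scripts to look and compute and a tool call to move; the robot and the scene stay as the last step left them, time stands still between calls to the robot, and variables do not carry over. Pictures are saved under pics/ and viewed, at most 10 in all, crops included, and the job is handed in when it is done.

Besides the shell and the picture viewer there is one more tool, called after ">>>" as name(argument=value, ...), one argument or row to a line, values as JSON. apply_moves: Moves the arm, as the interface text tells. Its arguments: {"type":"object","properties":{"steps":{"type":"array"},"squeeze":{"type":"number"}},"required":["steps"]}

```bash
mkdir -p pics; ls; python3 - <<'E'
from bench import r
import cv2,numpy as np
for n in ("top","side"):
    s=r.snapshot(n); cv2.imwrite(f"pics/{n}0.png",s["color"]); np.savez(f"{n}0.npz",**s)
    print(n,s["mtx"].round(1).tolist(),s["T"].round(3).tolist())
E
```

```text
pics
top [[378.0, 0.0, 315.8], [0.0, 378.0, 198.4], [0.0, 0.0, 1.0]] [[0.013, -0.994, 0.111, 382.31], [-1.0, -0.012, 0.009, 41.788], [-0.008, -0.111, -0.994, 993.256], [0.0, 0.0, 0.0, 1.0]]
side [[506.4, 0.0, 320.7], [0.0, 506.4, 202.3], [0.0, 0.0, 1.0]] [[-0.72, -0.411, 0.559, -241.302], [-0.694, 0.436, -0.573, 759.116], [-0.009, -0.8, -0.599, 887.62], [0.0, 0.0, 0.0, 1.0]]
```

View pics/top0.png

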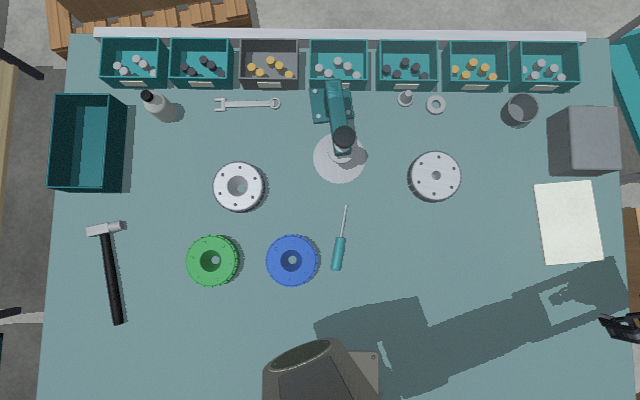

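View pics/side0.png

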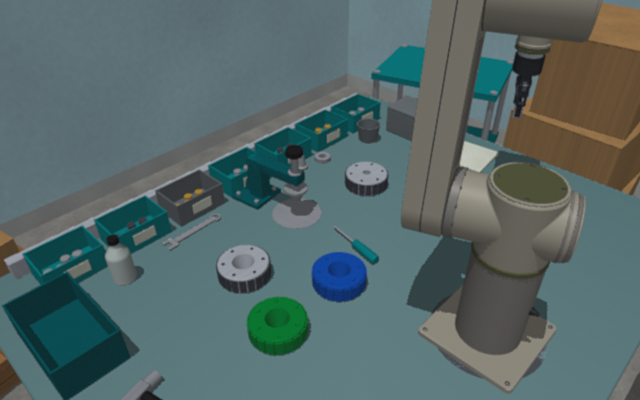

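Top view candidates: 
- Steel rotor at (238,187), which shows a wide bore.
- Steel rotor at (435,176), with a narrow bore, so it is the other rotor.
- Green look-alike at (212,261).
- Blue look-alike at (291,260).

I choose (238,187). The press disc is at (339,157), with the cap at (344,138). Next I'll measure these and check a close crop.

```bash
cat > h.py <<'E'
import numpy as np,cv2
def load(n): return dict(np.load(n))
def ray(s,px,z):
    px=np.atleast_2d(px).astype(float); K,T=s["mtx"],s["T"]
    d=np.c_[(px-K[[0,1],[2,2]])/K[0,0],np.ones(len(px))]@T[:3,:3].T
    return T[:3,3]+d*((z-T[2,3])/d[:,2])[:,None]
def proj(s,p):
    q=(np.atleast_2d(p)-s["T"][:3,3])@s["T"][:3,:3]
    return q[:,:2]/q[:,2:]*s["mtx"][0,0]+s["mtx"][[0,1],[2,2]]
def fitc(P):
    # robust circle fit in xy
    from scipy.optimize import least_squares
    c=P[:,:2].mean(0)
    return least_squares(lambda v:np.hypot(P[:,0]-v[0],P[:,1]-v[1])-v[2],[*c,60],loss="soft_l1",f_scale=1.).x
def blob(m,seed):
    n,l,st,c=cv2.connectedComponentsWithStats(m.astype(np.uint8))
    i=min((k for k in range(1,n) if st[k,4]>40),key=lambda k:np.hypot(*(c[k]-seed)))
    b=(l==i).astype(np.uint8); return cv2.findContours(b,0,cv2.CHAIN_APPROX_NONE)[0][0][:,0],st[i],c[i]
E
python3 - <<'E'
from h import *
t=load("top0.npz"); s=load("side0.npz")
for n,im,pts in (("top",t,[(238,187),(435,176),(238,186),(325,157),(343,133),(331,100)]),("side",s,[(243,262),(366,173),(290,215),(294,150)])):
    hsv=cv2.cvtColor(im["color"],40)
    for x,y in pts: print(n,(x,y),hsv[y,x],im["depth"][y,x],ray(im,(x,y),0).round()[0])
a=cv2.resize(t["color"][70:220,190:400],None,fx=3.5,fy=3.5,interpolation=2)
cv2.imwrite("pics/crop.png",a)
d=t["depth"]; v,u=np.mgrid[:400,:640]; K=t["mtx"]
P=np.stack([(u-K[0,2])/K[0,0]*d,(v-K[1,2])/K[0,0]*d,d],-1)@t["T"][:3,:3].T+t["T"][:3,3]
for name,sd,lo,hi in (("rotor",(238,187),38,52),("other",(435,176),38,52),("cap",(343,135),200,225),("head",(338,110),125,150)):
    m=(P[...,2]>lo)&(P[...,2]<hi)&(d>0)
    c,st,ce=blob(m,sd); z=np.median(P[...,2][m&(np.hypot(u-ce[0],v-ce[1])<22)])
    f=fitc(ray(t,c,z)); print(name,st,ce.round(1),"z",z.round(1),"circ",f.round(1))
    if name=="head":
        pp=ray(t,c,141); (cc,sz,an)=cv2.minAreaRect(pp[:,:2].astype(np.float32)); print(cc,sz,an,cv2.boxPoints((cc,sz,an)).round())
E
```

```text
top (238, 187) [ 93  53 155] 1002.78625 [521. 258.   0.]
top (435, 176) [ 97  33 132] 1001.2288 [ 557. -265.    0.]
top (238, 186) [ 94  49 152] 1004.60675 [524. 258.   0.]
top (325, 157) [ 99  14 184] 1008.76556 [605.  28.   0.]
top (343, 133) [95 44 69] 801.488 [672. -20.   0.]
top (331, 100) [ 93 121 122] 883.34875 [763.  13.   0.]
side (243, 262) [109  20 138] 1250.0197 [555. 228.  -0.]
side (366, 173) [107  19 118] 1545.7659 [ 590. -299.    0.]
side (290, 215) [111  19 137] 1433.6472 [609.  14.   0.]
side (294, 150) [150  18  28] 1314.1047 [ 859. -240.    0.]
rotor [ 212  161   52   51 1735] [237.2 186.1] z 45.7 circ [517.7 250.4  63.5]
other [ 409  151   52   51 1962] [434.9 175.6] z 45.9 circ [ 550.6 -250.2   63.6]
cap [333 126  22  23 394] [343.6 136.6] z 211.8 circ [602.1  -7.8  23.1]
head [324  79  24  62 862] [335.1 103.9] z 140.7 circ [692.1  15.3  47.6]
(688.4886474609375, 5.394016265869141) (145.3604736328125, 40.546966552734375) 8.61175537109375 [[614.  15.]
 [620. -26.]
 [763.  -4.]
 [757.  36.]]
```

View pics/crop.png

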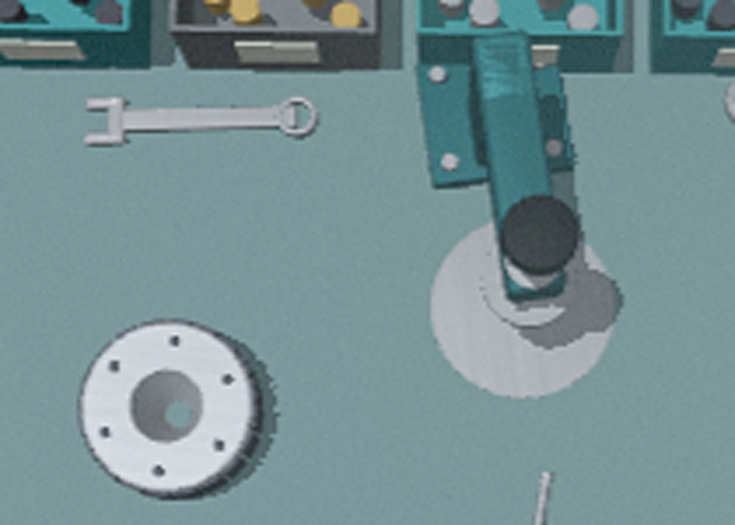

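The crop shows the left rotor at (238,187) with a wide conical bore, so the choice stands. The disc is at (523,310) in the crop, with the raised nose over it. Next I'll refine the disc axis, bore and cap positions.

```bash
python3 - <<'E'
from h import *
from bench import r
t=load("top0.npz"); s=load("side0.npz")
def disc(im,seed,R):
    hsv=cv2.cvtColor(im["color"],40); m=(hsv[...,1]<30)&(hsv[...,2]>90)
    c,st,ce=blob(m,seed); P=ray(im,c,0); f=fitc(P)
    for _ in range(4):
        k=abs(np.hypot(P[:,0]-f[0],P[:,1]-f[1])-f[2])<4; f=fitc(P[k])
    return f.round(1),k.sum(),st
print("disc top",disc(t,(330,165),70),"\ndisc side",disc(s,(290,213),70))
# bore mouth z=45 from top image: darker than face
g=cv2.cvtColor(t["color"],6)
m=(g<200); m[:170]=0
print(g[187,215:262])
for im,seed,n in((t,(238,186),"top"),(s,(243,262),"side")):
    hsv=cv2.cvtColor(im["color"],40); print(n,hsv[seed[1],seed[0]-30:seed[0]+30:2,2])
# cap: dark mask
for im,seed,n in ((t,(343,137),"top"),(s,(294,151),"side")):
    m=im["color"].max(2)<85; c,st,ce=blob(m,seed); print(n,st,ce.round(1)); 
    for z in (217,212): print(z,fitc(ray(im,c,z)).round(1))
q=r.sense(); print({k:np.round(v,2) for k,v in q.items()})
E
```

```text
disc top (array([604.4,  -8.6,  68.5]), np.int64(124), array([ 313,  134,   52,   50, 1644], dtype=int32)) 
disc side (array([604.3,  -7.4,  67.4]), np.int64(79), array([273, 203,  48,  25, 757], dtype=int32))
[214 211 212 211 211 209 210 211 210 210 213 203 142  99 113 109 110 113
 112 113 113 111 130 144 145 145 145 143 146 131 138 144 156 206 214 213
 213 215 213 213 214 214 214 213 215 209 170]
top [154 156 124 216 219 219 219 220 220 211 112 121 121 121 121 152 156 156
 154 152 215 223 223 222 222 220 214 126  68 108]
side [122 118 116 166 156 144 162 162 161 142  95 109 118 126 133 138 141 143
 142 134 131 161 164 164 164 165 166 153  79 112]
top [333 126  23  23 409] [343.8 136.8]
217 [600.3  -8.3  23.4]
212 [601.7  -8.6  23.5]
side [298 111  46  20 448] [320.2 120.3]
217 [ 656.1 -161.6   49.7]
212 [ 662.8 -168.5   50. ]
{'time': np.float64(0.1), 'joint_pos': array([-69.06,   7.51,  85.32,  -0.  ,  87.26,  -4.89]), 'qd': array([-0.05, -0.14, -0.08, -0.04,  0.02,  0.08]), 'joint_efforts': array([ 0.000e+00, -5.710e+01, -5.019e+01, -0.000e+00,  1.000e-02,
       -0.000e+00]), 'tool_pos': array([ 261.25, -539.58,  230.35]), 'tcp_rot': array([-1.799e+02, -1.000e-02,  2.583e+01]), 'ft_force': array([0.67, 0.06, 1.08]), 'wrist_torque': array([0.03, 0.  , 0.  ]), 'grip_force': np.float64(0.0), 'finger_gap': np.float64(85.55)}
```

```bash
cat > plan.py <<'E'
# plan.py x y z yaw tilt rows [opening]: rows (tool axes) from the present pose to the target pose
import sys,numpy as np
from scipy.spatial.transform import Rotation as R
from bench import r
a=[float(v) for v in sys.argv[1:]]; n=int(a[5]); o=a[6] if len(a)>6 else 1
q=r.sense(); p=np.array(q["tool_pos"]); A=R.from_euler("xyz",q["tcp_rot"],degrees=True)
B=R.from_euler("z",a[3],degrees=True)*R.from_euler("x",180,degrees=True)*R.from_euler("y",-a[4],degrees=True)
print("t",q["time"],"at",p.round(1),"rot",np.round(q["tcp_rot"],1),"F",np.round(q["ft_force"],1),"gap",q["finger_gap"])
rows=[]
for k in range(n):
    w=((A.inv()*B).as_rotvec(degrees=True)/(n-k)/5).round(2)
    d=A.inv().apply((np.array(a[:3])-p)/(n-k)).round(1)
    p=p+A.apply(d); A=A*R.from_rotvec(w*5,degrees=True)
    rows.append([o]+[round(float(v),2)+0 for v in (*d,*w)])
for i in range(0,n,8): print(str(rows[i:i+8]).replace(" ",""))
E
python3 plan.py 490 333 200 108.5 30 24
```

```text
t 0.1 at [ 261.2 -539.6  230.3] rot [-179.9   -0.    25.8] F [0.7 0.1 1.1] gap 85.54623125039292
[[1,24.4,-28.6,1.3,-0.18,-0.21,-0.67],[1,26.1,-27.1,0.4,-0.18,-0.21,-0.67],[1,27.6,-25.5,-0.5,-0.18,-0.2,-0.67],[1,29.0,-23.9,-1.4,-0.18,-0.21,-0.67],[1,30.3,-22.1,-2.3,-0.18,-0.21,-0.67],[1,31.5,-20.3,-3.2,-0.18,-0.2,-0.67],[1,32.6,-18.3,-4.0,-0.18,-0.21,-0.67],[1,33.5,-16.3,-4.9,-0.18,-0.2,-0.67]]
[[1,34.3,-14.2,-5.7,-0.18,-0.21,-0.67],[1,35.0,-12.1,-6.6,-0.18,-0.2,-0.67],[1,35.5,-10.0,-7.4,-0.18,-0.21,-0.67],[1,35.9,-7.7,-8.2,-0.18,-0.2,-0.67],[1,36.1,-5.5,-8.9,-0.18,-0.21,-0.67],[1,36.2,-3.2,-9.6,-0.18,-0.21,-0.67],[1,36.2,-1.0,-10.3,-0.18,-0.2,-0.67],[1,36.0,1.3,-11.0,-0.18,-0.21,-0.67]]
[[1,35.6,3.6,-11.6,-0.18,-0.2,-0.67],[1,35.1,5.8,-12.1,-0.18,-0.21,-0.68],[1,34.5,8.1,-12.7,-0.18,-0.2,-0.67],[1,33.7,10.3,-13.1,-0.19,-0.21,-0.68],[1,32.8,12.5,-13.5,-0.18,-0.2,-0.67],[1,31.8,14.6,-13.9,-0.19,-0.21,-0.68],[1,30.6,16.7,-14.2,-0.18,-0.2,-0.67],[1,29.3,18.6,-14.4,-0.19,-0.21,-0.68]]
```

>>> apply_moves(
  steps=[
    [1,24,-29,0,-0.18,-0.21,-0.67],
    [1,26,-27,0,-0.18,-0.21,-0.67],
    [1,28,-25,-1,-0.18,-0.2,-0.67],
    [1,29,-24,-2,-0.18,-0.21,-0.67],
    [1,30,-22,-3,-0.18,-0.21,-0.67],
    [1,31,-20,-4,-0.18,-0.2,-0.67],
    [1,33,-18,-5,-0.18,-0.21,-0.67],
    [1,33,-16,-6,-0.18,-0.2,-0.67],
  ],
)

```text
time: 0.9
tool_pos: [337.6, -248.6, 227.0]
tcp_rot: [174.9, 9.6, 52.4]
ft_force: [1.2, -1.1, 0.6]
finger_gap: 85.9
grip_force: 0.0
```

>>> apply_moves(
  steps=[
    [1,34,-14,-6,-0.18,-0.21,-0.67],
    [1,35,-12,-7,-0.18,-0.2,-0.67],
    [1,35,-10,-8,-0.18,-0.21,-0.67],
    [1,36,-8,-8,-0.18,-0.2,-0.67],
    [1,36,-5,-9,-0.18,-0.21,-0.67],
    [1,36,-3,-10,-0.18,-0.21,-0.67],
    [1,36,-1,-10,-0.18,-0.2,-0.67],
    [1,36,1,-11,-0.18,-0.21,-0.67],
  ],
)

```text
time: 1.7
tool_pos: [413.9, 41.5, 218.1]
tcp_rot: [174.7, 20.5, 79.3]
ft_force: [0.4, -0.8, -0.4]
finger_gap: 85.5
grip_force: 0.0
```

>>> apply_moves(
  steps=[
    [1,36,4,-12,-0.18,-0.2,-0.67],
    [1,35,6,-12,-0.18,-0.21,-0.68],
    [1,34,8,-13,-0.18,-0.2,-0.67],
    [1,34,10,-13,-0.19,-0.21,-0.68],
    [1,33,12,-13,-0.18,-0.2,-0.67],
    [1,32,15,-14,-0.19,-0.21,-0.68],
    [1,31,17,-14,-0.18,-0.2,-0.67],
    [1,29,19,-14,-0.19,-0.21,-0.68],
  ],
)

```text
time: 2.5
tool_pos: [491.0, 332.6, 206.4]
tcp_rot: [-179.9, 30.2, 108.7]
ft_force: [0.6, 0.3, 1.3]
finger_gap: 85.7
grip_force: 0.0
```

```bash
python3 plan.py 490 333 6 108.5 30 16
```

```text
t 2.5 at [491.  332.6 206.4] rot [-179.9   30.2  108.7] F [0.6 0.3 1.3] gap 85.66884671945537
[[1,6.3,0.0,10.8,0.0,0.0,0.0],[1,6.3,0.0,10.8,0.0,0.0,0.0],[1,6.3,0.0,10.8,0.0,0.0,0.0],[1,6.3,0.0,10.8,0.0,0.0,0.0],[1,6.3,0.0,10.8,0.0,0.0,0.0],[1,6.3,0.0,10.8,0.0,0.0,0.0],[1,6.4,-0.1,10.8,0.0,0.0,0.0],[1,6.3,0.0,10.8,0.0,0.0,0.0]]
[[1,6.4,-0.1,10.8,0.0,0.0,0.0],[1,6.3,0.0,10.8,0.0,0.0,0.01],[1,6.4,-0.1,10.8,0.0,0.01,0.0],[1,6.3,0.0,10.8,0.0,0.0,0.01],[1,6.3,-0.1,10.8,0.0,0.01,0.0],[1,6.3,-0.1,10.9,0.0,0.0,0.01],[1,6.4,0.0,10.8,0.0,0.01,0.0],[1,6.3,-0.1,10.9,0.0,0.0,0.01]]
```

>>> apply_moves(
  steps=[
    [1,6.3,0,11,0,0,0],
    [1,6.3,0,11,0,0,0],
    [1,6.3,0,11,0,0,0],
    [1,6.3,0,11,0,0,0],
    [1,6.3,0,11,0,0,0],
    [1,6.3,0,11,0,0,0],
    [1,6.3,0,11,0,0,0],
    [1,6.3,0,11,0,0,0],
  ],
)

```text
time: 3.3
tool_pos: [491.2, 330.4, 104.9]
tcp_rot: [180.0, 30.1, 108.5]
ft_force: [-0.5, 0.4, -0.8]
finger_gap: 85.1
grip_force: 0.0
```

>>> apply_moves(
  steps=[
    [1,6.3,0,11,0,0,0],
    [1,6.3,0,11,0,0,0],
    [1,6.3,0,11,0,0,0],
    [1,6.3,0,11,0,0,0],
    [1,6,0,10.5,0,0,0],
    [1,6,0,10.5,0,0,0],
    [1,6,0,10.5,0,0,0],
    [1,6,0,10,0,0,0],
  ],
)

```text
time: 4.1
tool_pos: [491.3, 330.2, 6.1]
tcp_rot: [180.0, 30.1, 108.5]
ft_force: [-0.7, -0.7, -0.1]
finger_gap: 85.4
grip_force: 0.0
```

```bash
python3 plan.py 515.5 257 7 108.5 30 8; python3 - <<'E'
from bench import r
import cv2,numpy as np
s=r.snapshot("side"); t=r.snapshot("top")
cv2.imwrite("pics/b.png",np.hstack([cv2.resize(s["color"][170:330,140:360],None,fx=1.8,fy=1.8),cv2.resize(t["color"][90:250,160:380],None,fx=1.8,fy=1.8)]))
E
```

```text
t 4.1 at [491.3 330.2   6.1] rot [180.   30.1 108.5] F [-0.7 -0.7 -0.1] gap 85.41296232788383
[[1,-8.4,0.0,4.7,0.0,0.0,0.0],[1,-8.4,0.0,4.7,0.0,0.0,0.0],[1,-8.4,-0.1,4.8,0.0,0.0,0.0],[1,-8.4,0.0,4.7,0.0,0.0,0.0],[1,-8.4,-0.1,4.8,0.0,0.0,0.0],[1,-8.4,0.0,4.7,0.0,0.01,0.0],[1,-8.4,-0.1,4.8,0.0,0.0,0.0],[1,-8.4,0.0,4.7,0.0,0.01,0.0]]
```

View pics/b.png

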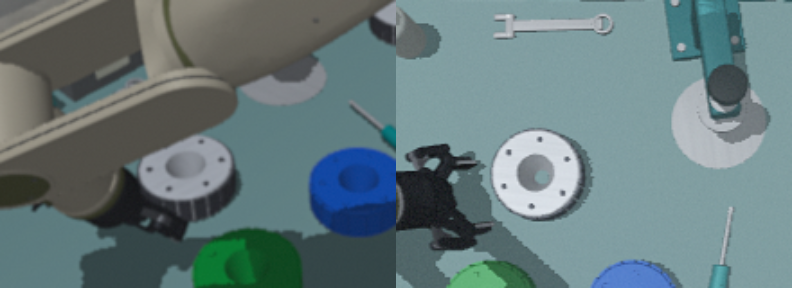

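The crop shows the open fingers straddling the rotor's left side at crop (475,160) and (488,225), clear of the green one. I'll push along the line now.

>>> apply_moves(
  steps=[
    [1,-8,0,4.6,0,0,0],
    [1,-8,0,4.6,0,0,0],
    [1,-8,0,4.6,0,0,0],
    [1,-8,0,4.6,0,0,0],
    [1,-8,0,4.6,0,0,0],
    [1,-8,0,4.6,0,0,0],
    [1,-8,0,4.6,0,0,0],
    [1,-8,0,4.6,0,0,0],
  ],
)

```text
time: 5.0
tool_pos: [515.3, 260.6, 8.0]
tcp_rot: [179.9, 30.0, 108.5]
ft_force: [-1.5, 4.9, 0.3]
finger_gap: 85.2
grip_force: 2.7
```

```bash
cat > look.py <<'E'
from h import *
from bench import r
import sys
t=r.snapshot("top"); hsv=cv2.cvtColor(t["color"],40)
d=t["depth"]; v,u=np.mgrid[:400,:640]; K=t["mtx"]
P=np.stack([(u-K[0,2])/K[0,0]*d,(v-K[1,2])/K[0,0]*d,d],-1)@t["T"][:3,:3].T+t["T"][:3,3]
g=np.array([float(sys.argv[1]),float(sys.argv[2]),45])   # guess of centre
m=(abs(P[...,2]-45)<7)&(hsv[...,2]>150)&(np.hypot(P[...,0]-g[0],P[...,1]-g[1])<90)
c,st,ce=blob(m,proj(t,g)[0]); Q=ray(t,c,45); f=fitc(Q)
for _ in range(5):
    k=abs(np.hypot(Q[:,0]-f[0],Q[:,1]-f[1])-63.5)<3; f=fitc(Q[k]) if k.sum()>25 else f
print("rotor",f.round(1),k.sum(),"d to axis",(np.array([604,-8])-f[:2]).round(1))
if len(sys.argv)>3: cv2.imwrite(sys.argv[3],t["color"])
E
python3 look.py 530 220; python3 plan.py 575 79 7 108.5 30 16
```

```text
rotor [532.  211.9  61.2] 68 d to axis [  72.  -219.9]
t 5.05 at [515.6 259.    8. ] rot [179.9  30.1 108.4] F [0.5 2.5 0.6] gap 85.50949539121743
[[1,-10.2,0.0,6.0,0.0,0.0,0.0],[1,-10.2,0.0,6.0,0.0,0.0,0.0],[1,-10.2,-0.1,6.0,0.0,0.0,0.0],[1,-10.2,0.0,6.0,0.0,0.0,0.0],[1,-10.2,-0.1,6.0,0.0,0.0,0.0],[1,-10.2,0.0,6.0,0.0,0.0,0.0],[1,-10.2,-0.1,6.0,0.0,0.0,0.0],[1,-10.2,0.0,6.0,0.0,0.0,0.0]]
[[1,-10.2,-0.1,6.0,0.0,0.0,0.0],[1,-10.3,0.0,6.0,0.0,0.0,0.0],[1,-10.2,-0.1,6.0,0.0,0.0,0.0],[1,-10.3,0.0,6.0,0.0,0.0,0.0],[1,-10.2,-0.1,5.9,0.0,0.0,0.0],[1,-10.3,0.0,6.0,0.0,0.0,0.0],[1,-10.2,-0.1,5.9,0.0,0.01,0.0],[1,-10.3,0.0,6.0,0.01,0.0,-0.01]]
```

>>> apply_moves(
  steps=[
    [1,-10,0,5.8,0,0,0],
    [1,-10,0,5.8,0,0,0],
    [1,-10,0,5.8,0,0,0],
    [1,-10,0,5.8,0,0,0],
    [1,-10,0,5.8,0,0,0],
    [1,-10,0,5.8,0,0,0],
    [1,-10,0,5.8,0,0,0],
    [1,-10,0,5.8,0,0,0],
  ],
)

```text
time: 5.85
tool_pos: [544.6, 173.0, 7.9]
tcp_rot: [179.9, 30.0, 108.5]
ft_force: [-2.1, 6.2, 0.7]
finger_gap: 85.3
grip_force: 3.0
```

>>> apply_moves(
  steps=[
    [1,-10,0,5.8,0,0,0],
    [1,-10,0,5.8,0,0,0],
    [1,-10,0,5.8,0,0,0],
    [1,-10,0,5.8,0,0,0],
    [1,-10,0,5.8,0,0,0],
    [1,-8,0,4.6,0,0,0],
    [1,-6,0,3.5,0,0,0],
    [1,-4,0,2.3,0,0,0],
  ],
)

```text
time: 6.65
tool_pos: [569.4, 98.2, 7.9]
tcp_rot: [179.9, 30.0, 108.5]
ft_force: [-2.8, 6.9, 2.1]
finger_gap: 85.3
grip_force: 3.1
```

```bash
python3 look.py 585 38 pics/c.png; python3 plan.py 588 41 7 108.5 30 8
```

```text
rotor [585.9  49.8  61.1] 58 d to axis [ 18.1 -57.8]
t 6.7 at [569.5  97.6   7.9] rot [179.9  30.1 108.5] F [-0.5  3.1  1.5] gap 85.39089341062986
[[1,-6.4,-0.1,3.8,0.0,0.0,0.0],[1,-6.4,0.0,3.8,0.0,0.0,0.0],[1,-6.4,-0.1,3.8,0.0,0.0,0.0],[1,-6.4,0.0,3.8,0.0,0.0,0.0],[1,-6.4,-0.1,3.9,0.0,0.0,0.0],[1,-6.4,0.0,3.8,0.0,0.0,0.0],[1,-6.3,-0.1,3.9,0.01,0.01,0.0],[1,-6.4,0.0,3.8,0.0,0.0,-0.01]]
```

View pics/c.png

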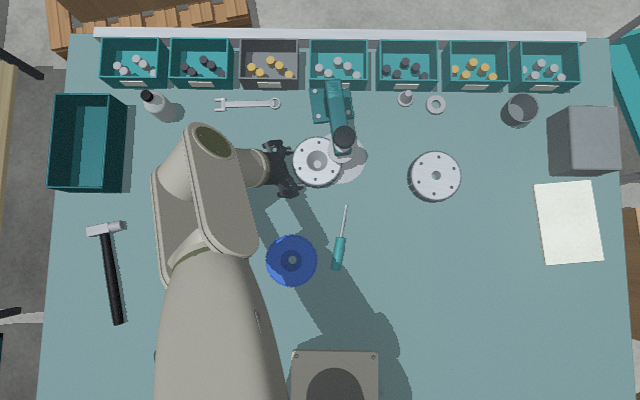

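Rotor at (317,161), cradled by the fingers at (280,165), with the press ahead. Continuing slower.

>>> apply_moves(
  steps=[
    [1,-5,0,2.9,0,0,0],
    [1,-5,0,2.9,0,0,0],
    [1,-5,0,2.9,0,0,0],
    [1,-5,0,2.9,0,0,0],
    [1,-5,0,2.9,0,0,0],
    [1,-5,0,2.9,0,0,0],
    [1,-4,0,2.3,0,0,0],
    [1,-4,0,2.3,0,0,0],
  ],
)

```text
time: 7.5
tool_pos: [583.3, 57.0, 7.8]
tcp_rot: [179.9, 30.0, 108.5]
ft_force: [-2.0, 6.2, 2.9]
finger_gap: 85.7
grip_force: 3.2
```

>>> apply_moves(
  steps=[
    [1,-3,0,1.7,0,0,0],
    [1,-3,0,1.7,0,0,0],
    [1,-2,0,1.2,0,0,0],
    [1,-1,0,0.6,0,0,0],
    [1,-1,0,0.6,0,0,0],
    [1,0,0,0,0,0,0],
    [1,0,0,0,0,0,0],
    [1,0,0,0,0,0,0],
  ],
)

```text
time: 8.3
tool_pos: [586.9, 46.0, 7.8]
tcp_rot: [179.9, 30.1, 108.5]
ft_force: [-1.8, 6.3, 1.8]
finger_gap: 85.6
grip_force: 2.8
```

```bash
python3 look.py 603 -5 pics/d_raw.png; python3 plan.py 588 41 7 108.5 30 8; python3 - <<'E'
import cv2
from bench import r
s=r.snapshot("side")
import numpy as np
a=cv2.imread("pics/d_raw.png")[80:220,240:440]
cv2.imwrite("pics/d.png",np.hstack([cv2.resize(a,(500,350)),cv2.resize(s["color"][130:250,230:330],(290,350))]))
E
```

```text
rotor [601.1   1.   56.2] 24 d to axis [ 2.9 -9. ]
t 8.35 at [586.9  46.    7.8] rot [179.9  30.1 108.5] F [-2.4  4.7  2.1] gap 85.01320299510118
[[1,-0.5,-0.1,0.4,0.0,0.0,0.0],[1,-0.5,-0.1,0.4,0.0,0.0,0.0],[1,-0.5,-0.1,0.4,0.0,0.0,0.0],[1,-0.5,0.0,0.4,0.0,0.0,0.0],[1,-0.5,-0.1,0.4,0.0,0.0,0.0],[1,-0.5,0.0,0.4,0.0,0.0,0.0],[1,-0.5,-0.1,0.4,0.01,0.01,0.0],[1,-0.5,0.0,0.5,0.0,0.0,0.0]]
```

View pics/d.png

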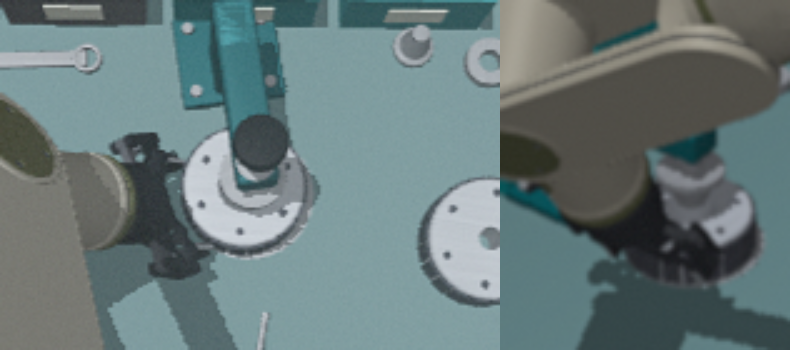

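The rotor is nearly under the nose, but the circle fit is weakened by occlusion. The tool offset puts it about 6.5 mm short, so I'll nudge it on.

>>> apply_moves(
  steps=[
    [1,-1.2,0,0.7,0,0,0],
    [1,-1.2,0,0.7,0,0,0],
    [1,-1.2,0,0.7,0,0,0],
    [1,-1,0,0.6,0,0,0],
    [1,-1,0,0.6,0,0,0],
    [1,0,0,0,0,0,0],
    [1,0,0,0,0,0,0],
    [1,0,0,0,0,0,0],
  ],
)

```text
time: 9.2
tool_pos: [589.0, 39.9, 7.8]
tcp_rot: [179.9, 30.1, 108.5]
ft_force: [-2.0, 6.8, 1.7]
finger_gap: 85.3
grip_force: 2.9
```

```bash
cat > look2.py <<'E'
# rim circle of the white top face, radius fixed, from the arc outermost seen from the guess
from h import *
from bench import r
import sys
from scipy.optimize import least_squares
def rim(im,g,R=63.5):
    V=cv2.cvtColor(im["color"],6).astype(float); V=cv2.GaussianBlur(V,(0,0),.7); out=[]
    for a in np.radians(np.arange(0,360,3)):
        rr=np.arange(54,76,.5); p=proj(im,np.c_[g[0]+rr*np.cos(a),g[1]+rr*np.sin(a),rr*0+45]).astype(np.float32)
        v=cv2.remap(V.astype(np.float32),p[:,:1],p[:,1:],1)[:,0]; dv=np.diff(v); i=dv.argmin()
        if dv[i]<-4 and v[:max(i-3,1)].mean()>(170 if im["mtx"][0,0]<450 else 120): out.append([g[0]+rr[i]*np.cos(a),g[1]+rr[i]*np.sin(a)])
    Q=np.array(out); f=least_squares(lambda v:np.hypot(*(Q-v).T)-R,g,loss="soft_l1",f_scale=.7)
    return f.x.round(1),len(Q),np.median(abs(f.fun)).round(2)
if __name__=="__main__":
    g=[float(v) for v in sys.argv[1:3]]; t=r.snapshot("top"); s=r.snapshot("side")
    print("top",rim(t,g)); print("side",rim(s,g))
E
python3 - <<'E'
from look2 import *
print(rim(load("top0.npz"),[518,250]),rim(load("side0.npz"),[518,250]),rim(load("top0.npz"),[550,-250]))
E
python3 look2.py 604 -7; python3 plan.py 574 86 7 108.5 30 8
```

```text
(array([518.9, 250. ]), 120, np.float64(2.74)) (array([516.8, 254.5]), 77, np.float64(1.57)) (array([ 551.9, -252.7]), 118, np.float64(2.61))
top (array([607.2, -10. ]), 81, np.float64(1.36))
side (array([602.6,   1. ]), 27, np.float64(0.74))
t 9.3 at [589.   39.9   7.8] rot [179.9  30.1 108.5] F [-1.8  6.3  2.5] gap 85.42413829584412
[[1,5.3,0.1,-2.9,0.0,0.0,0.0],[1,5.3,0.0,-2.9,0.0,0.0,0.0],[1,5.3,0.1,-3.0,0.0,0.0,0.0],[1,5.3,0.0,-2.9,0.0,0.0,0.0],[1,5.3,0.1,-3.0,0.0,0.0,0.0],[1,5.3,0.0,-2.9,0.01,0.0,0.0],[1,5.3,0.1,-3.0,0.0,0.01,0.0],[1,5.3,0.0,-2.9,0.01,0.0,0.0]]
```

>>> apply_moves(
  steps=[
    [1,3,0,-1.7,0,0,0],
    [1,5,0,-2.9,0,0,0],
    [1,9,0,-5.2,0,0,0],
    [1,12,0,-6.9,0,0,0],
    [1,12,0,-6.9,0,0,0],
    [1,12,0,-6.9,0,0,0],
    [1,12,0,-6.9,0,0,0],
    [1,12,0,-6.9,0,0,0],
  ],
)

```text
time: 10.1
tool_pos: [560.1, 125.0, 7.0]
tcp_rot: [180.0, 30.1, 108.5]
ft_force: [-0.0, -0.2, 0.9]
finger_gap: 85.5
grip_force: 0.0
```

```bash
python3 look2.py 605 -7; python3 look.py 605 -7 pics/e_raw.png; python3 plan.py 560 130 270 108.5 0 8 -1; python3 - <<'E'
import cv2,numpy as np
from bench import r
s=r.snapshot("side"); np.savez("side1.npz",**s); np.savez("top1.npz",**r.snapshot("top"))
a=cv2.imread("pics/e_raw.png")[100:200,280:400]
cv2.imwrite("pics/e.png",np.hstack([cv2.resize(a,(480,400),interpolation=2),cv2.resize(s["color"][140:240,240:320],(320,400),interpolation=2)]))
E
```

```text
top (array([607.2, -10. ]), 80, np.float64(1.57))
side (array([602.6,  -4.1]), 70, np.float64(1.62))
rotor [602.   -2.3  54. ] 21 d to axis [ 2.  -5.7]
t 10.25 at [560.4 124.6   7. ] rot [180.   30.1 108.6] F [ 0.3  0.1 -0. ] gap 85.2657661871118
[[-1.0,-15.9,0.2,-28.8,0.0,0.75,0.0],[-1.0,-14.0,0.2,-29.7,0.0,0.75,0.0],[-1.0,-12.0,0.2,-30.6,0.0,0.75,0.0],[-1.0,-10.0,0.1,-31.3,0.0,0.75,0.0],[-1.0,-8.0,0.2,-31.9,0.0,0.76,0.01],[-1.0,-5.8,0.1,-32.4,0.0,0.75,0.0],[-1.0,-3.7,0.2,-32.7,0.0,0.76,0.01],[-1.0,-1.5,0.1,-32.8,0.0,0.75,0.0]]
```

View pics/e.png

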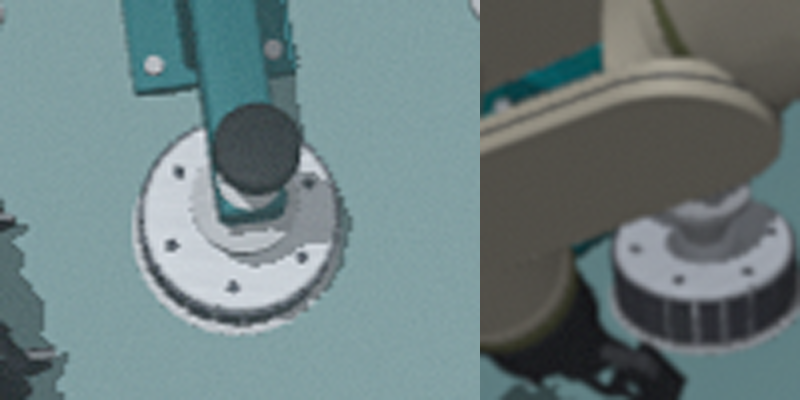

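The rotor at crop (235,225) sits concentric on the disc, with its even ring showing and the nose over the bore. It is within about 2 mm, so I'm moving on to the press.

>>> apply_moves(
  steps=[
    [-1,-16,0,-29,0,0.75,0],
    [-1,-14,0,-30,0,0.75,0],
    [-1,-12,0,-31,0,0.75,0],
    [-1,-10,0,-31,0,0.75,0],
    [-1,-8,0,-32,0,0.76,0],
    [-1,-6,0,-32,0,0.75,0],
    [-1,-4,0,-33,0,0.76,0],
    [-1,-2,0,-33,0,0.75,0],
  ],
)

```text
time: 11.15
tool_pos: [559.1, 126.8, 272.7]
tcp_rot: [179.9, -0.1, 108.5]
ft_force: [0.8, 0.6, -1.0]
finger_gap: 0.0
grip_force: 0.0
```

```bash
python3 plan.py 603 -8 240 108.5 0 8 -1
```

```text
t 11.15 at [559.1 126.8 272.7] rot [ 1.799e+02 -1.000e-01  1.085e+02] F [ 0.8  0.6 -1. ] gap 0.04979179137277388
[[-1.0,-17.7,-0.1,4.0,0.0,0.0,0.0],[-1.0,-17.7,-0.2,4.1,0.0,0.0,0.0],[-1.0,-17.7,-0.1,4.0,0.0,0.0,0.0],[-1.0,-17.7,-0.2,4.1,0.0,-0.01,0.0],[-1.0,-17.8,-0.1,4.1,0.0,0.0,0.0],[-1.0,-17.7,-0.2,4.0,0.0,-0.01,0.0],[-1.0,-17.8,-0.1,4.1,0.01,0.0,0.0],[-1.0,-17.7,-0.1,4.1,0.0,-0.01,0.0]]
```

>>> apply_moves(
  steps=[
    [-1,-17.7,0,4,0,0,0],
    [-1,-17.7,0,4,0,0,0],
    [-1,-17.7,0,4,0,0,0],
    [-1,-17.7,0,4,0,0,0],
    [-1,-17.7,0,4,0,0,0],
    [-1,-17.7,0,4,0,0,0],
    [-1,-17.7,0,4,0,0,0],
    [-1,-17.7,-1,4,0,0,0],
  ],
)

```text
time: 11.95
tool_pos: [603.5, -8.3, 238.3]
tcp_rot: [-180.0, -0.0, 108.5]
ft_force: [0.2, 0.5, -0.7]
finger_gap: -0.1
grip_force: 0.0
```

>>> apply_moves(
  steps=[
    [-1,0,0,5,0,0,0],
    [-1,0,0,5,0,0,0],
    [-1,0,0,5,0,0,0],
    [-1,0,0,3,0,0,0],
    [-1,0,0,3,0,0,0],
    [-1,0,0,3,0,0,0],
    [-1,0,0,3,0,0,0],
    [-1,0,0,3,0,0,0],
  ],
)

```text
time: 12.75
tool_pos: [603.3, -6.7, 209.3]
tcp_rot: [180.0, 0.0, 108.5]
ft_force: [-2.3, 1.7, 4.7]
finger_gap: -0.4
grip_force: 2.7
```

Contact at z≈209–212. Continuing down slowly.

>>> apply_moves(
  steps=[
    [-1,0,0,2,0,0,0],
    [-1,0,0,2,0,0,0],
    [-1,0,0,2,0,0,0],
    [-1,0,0,2,0,0,0],
    [-1,0,0,2,0,0,0],
    [-1,0,0,2,0,0,0],
    [-1,0,0,2,0,0,0],
    [-1,0,0,2,0,0,0],
  ],
)

```text
time: 13.55
tool_pos: [603.3, -6.7, 193.5]
tcp_rot: [180.0, -0.0, 108.5]
ft_force: [-3.0, 1.6, 5.4]
finger_gap: -0.2
grip_force: 2.6
```

>>> apply_moves(
  steps=[
    [-1,0,0,2,0,0,0],
    [-1,0,0,2,0,0,0],
    [-1,0,0,2,0,0,0],
    [-1,0,0,1,0,0,0],
    [-1,0,0,1,0,0,0],
    [-1,0,0,1,0,0,0],
    [-1,0,0,1,0,0,0],
    [-1,0,0,1,0,0,0],
  ],
)

```text
time: 14.35
tool_pos: [603.2, -6.7, 181.9]
tcp_rot: [180.0, -0.0, 108.5]
ft_force: [-1.6, 3.1, 4.6]
finger_gap: 0.3
grip_force: 2.4
```

>>> apply_moves(
  steps=[
    [-1,0,0,1,0,0,0],
    [-1,0,0,1,0,0,0],
    [-1,0,0,1,0,0,0],
    [-1,0,0,1,0,0,0],
    [-1,0,0,1,0,0,0],
    [-1,0,0,1,0,0,0],
    [-1,0,0,0.5,0,0,0],
    [-1,0,0,0.5,0,0,0],
  ],
)

```text
time: 15.15
tool_pos: [603.3, -6.9, 175.1]
tcp_rot: [180.0, 0.0, 108.5]
ft_force: [-1.9, 3.9, 8.3]
finger_gap: 0.0
grip_force: 4.2
```

>>> apply_moves(
  steps=[
    [-1,0,0,0.5,0,0,0],
    [-1,0,0,0.5,0,0,0],
    [-1,0,0,0.5,0,0,0],
    [-1,0,0,0.5,0,0,0],
    [-1,0,0,0,0,0,0],
    [-1,0,0,0,0,0,0],
    [-1,0,0,0,0,0,0],
    [-1,0,0,0,0,0,0],
  ],
)

```text
time: 15.95
tool_pos: [603.4, -6.9, 175.0]
tcp_rot: [179.9, 0.0, 108.5]
ft_force: [-8.0, 3.1, 16.6]
finger_gap: 0.4
grip_force: 8.4
```

>>> apply_moves(
  steps=[
    [-1,0,0,0.5,0,0,0],
    [-1,0,0,0.5,0,0,0],
    [-1,0,0,0,0,0,0],
    [-1,0,0,0,0,0,0],
    [-1,0,0,-1,0,0,0],
    [-1,0,0,-2,0,0,0],
    [-1,0,0,-10,0,0,0],
    [-1,0,0,-20,0,0,0],
  ],
)

```text
time: 16.75
tool_pos: [601.6, -7.4, 202.8]
tcp_rot: [-179.7, -0.1, 108.5]
ft_force: [0.0, 0.1, -0.1]
finger_gap: -0.0
grip_force: 0.0
```

>>> apply_moves(
  steps=[
    [-1,20,0,-20,0,0,0],
    [-1,30,0,-20,0,0,0],
    [-1,40,0,-20,0,0,0],
    [-1,40,0,-10,0,0,0],
    [-1,40,0,-10,0,0,0],
    [-1,40,0,0,0,0,0],
    [-1,20,0,0,0,0,0],
    [-1,0,0,0,0,0,0],
  ],
)

```text
time: 17.55
tool_pos: [529.2, 213.3, 285.0]
tcp_rot: [-180.0, -0.0, 108.7]
ft_force: [-0.1, -1.1, -0.2]
finger_gap: 0.1
grip_force: 0.0
```

```bash
python3 - <<'E'
from h import *
from bench import r
t=r.snapshot("top"); s=r.snapshot("side")
d=t["depth"]; v,u=np.mgrid[:400,:640]; K=t["mtx"]
P=np.stack([(u-K[0,2])/K[0,0]*d,(v-K[1,2])/K[0,0]*d,d],-1)@t["T"][:3,:3].T+t["T"][:3,3]
c=proj(t,[604,-8,175])[0]; print("cap z",np.median(P[...,2][np.hypot(u-c[0],v-c[1])<6]))
for R in(0,):
    m=(np.hypot(P[...,0]-604,P[...,1]+8)<60)&(abs(P[...,2]-45)<7)&(d>0); Q=P[m]
    A=np.c_[Q[:,:2]-[604,-8],np.ones(len(Q))]; print("top plane",np.linalg.lstsq(A,Q[:,2],rcond=None)[0].round(3))
a=t["color"][100:200,280:400]
cv2.imwrite("pics/f.png",np.hstack([cv2.resize(a,(480,400),interpolation=2),cv2.resize(s["color"][140:240,240:320],(320,400),interpolation=2)]))
E
```

```text
cap z 175.49525231527304
top plane [3.0000e-03 0.0000e+00 4.6031e+01]
```

View pics/f.png

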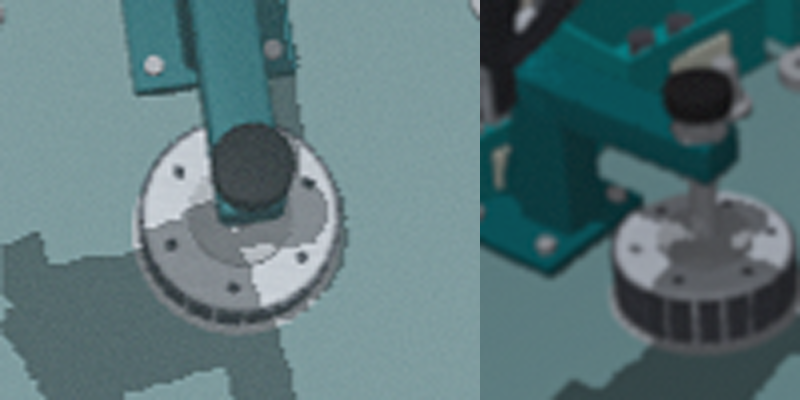

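The picture shows the ram down with its shoulder flush on the rotor at side crop (705,245), and the cap at 175 mm. The rotor lies flat and the arm is clear, so I'm handing in.

```bash
python3 -c "
from bench import r
print(r.hand_in())"
```

```text
the job is handed in; nothing more can be done
None
```

I slid the wide-bore rotor under the press without lifting it and pushed the ram home: shoulder flush, cap top at 175 mm, rotor flat. I never moved the gripper near the other rotor or touched the look-alikes. The job is handed in at about 18 s; no verdict came back.

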